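Seat a camera board carrier and throw the clamp over

ROBOT

A 7-joint arm with a two-finger parallel gripper is mounted at the origin on the work surface. World frame = base frame: x ahead of the robot, y to its left, z up, the work surface at z = 0. Lengths are in m, angles in rad, forces in N, time in s.
With the tool pointing down it reaches from about 0.4 to 0.85 m from the base axis. Payload 4.5 kg.
Tool frame: the origin (TCP) lies on the centre line of the jaws, within the pads' length; the fingertips stand 25 mm ahead of it and the grasp point (between the pads) lies 6 mm ahead of it; z points along the fingers, y is the direction in which the jaws open and shut (so a half turn about z gives the same grasp; the last joint's range is limited). The gripper opens to 88 mm and grips with 3 to 60 N. Pads are 18 mm wide; open, the fingers measure 123 mm over their backs; the gripper's body (75 mm by 187 mm) begins 45 mm behind the grasp point.
Start: joints at [-1.227, 0.689, -0.195, 1.565, 0.157, 0.902, -0.215], TCP at [0.191, 0.595, 0.264] pointing down, gripper open.
Joint ranges: [-3.01, 3.01], [-0.46, 2.08], [-1.47, 1.51], [0.13, 2.56], [-1, 4.14], [0.04, 2.09], [-2.66, 2.66]. Speed limits (rad/s): [2.57, 2.57, 3.14, 3.14, 3.14, 3.14, 3.14].

INTERFACE

Orientations are given as a 3x3 rotation matrix whose columns are the frame's x, y, z axes.
In Python, from plant import readout, vision, robot gives the robot as it stands.
- The arm moves only by the tool arm_command, never from a script. Its argument "moves" is text: rows parted by semicolons, each of 7 numbers parted by spaces: the turn, a rotation vector about the tool's x, y, z in degrees, then the shift along the tool's x, y, z in m, then the closure, from -1 (fully open) to 1 (shut), so that 0 is half open. A call has exactly 10 rows; each row shifts and turns the commanded pose from where the row before left it, along the tool's axes as they then stand; what a row does not reach is not made up. A row lasts 1/12 s, in which the tool goes at most 41.7 mm and 7.16 degrees, less where a joint would pass 70% of its speed; a pose out of reach is approached as far as the arm can. A call with a gripper value outside its range is refused whole. The fingers move at their own pace and stop on an object; "squeeze" is the grip in N (left out, the last holds). Time passes only in rows, so rows that do not move let the fingers close, or fill a call up. It gives the time, the measured TCP pose, the force and the opening at its end, in the units of the state.
- readout.sense(): the state, without advancing time (a new reading comes with each control period).
- vision.snapshot(name): name is "scene" or "top"; returns a dict with "color" (384x512x3 uint8, red, green, blue), "camera_matrix" (3x3 intrinsics, pixels), "eye" and "orientation" of the camera in the world. Camera axes: x right, y up, looking along -z (the intrinsics and any distortion apply to the point x, -y, -z); pixel columns grow to the right and rows downward; lengths in m; the calibration is good to about 2 mm. A picture is of the moment at which its call begins. There is no depth.
- robot.job_done(): hands the job in, once; it reports no verdict.
The state is a dict: "time_s": time; "q": joint angles; "dq": joint speeds; "joint_torque": joint torques, N m; "ee_pos": TCP position; "eef_rot": TCP orientation; "wrist_force": force on the tool from outside, world axes, zero at the start; "torque": the same for the moment, N m; "opening": finger opening in m.
Only numpy, scipy, OpenCV 4.12 (cv2) and the standard library are available. Lean on these libraries where they do the work, as an engineer would, in place of code of your own. Each camera call takes 0.05 s, during which the arm holds its last target. There are 200 camera calls.

TASK

Push the black carrier with the camera board along the fixture's channel, from behind, until it is fully home against the end stop. Then push the clamp's lever over past its centre so that it snaps shut and its rubber foot presses on the carrier. Never lift the carrier out of the channel, and leave the loose things lying around the fixture where they are.

Things in the scene. Friction and masses are not known exactly. Their poses are not given: they have to be found in the camera images.
- fixture: Fixed aluminium plate 260 x 160 x 12 mm with a channel on top, x -145 to +115, y -55 to +105 mm. Origin: at bench height under the channel's centre line; x along the channel to its end stop, y to the clamp's side, z up. Channel floor 12 mm above the bench, 64 mm wide, open at -x; its rails (8 mm thick, tops 22 mm above the bench) run from x -135 to +95.
- stop (a point): Middle of the end stop's near face (fixture x 85, y 0, z 22 mm; axes as the fixture). The stop is a dark steel bar across the channel, 80 mm long, 12 mm thick, its top 32 mm above the bench.
- carrier: Loose black plastic carrier, 110 (x) x 60 x 12 mm, about 160 g; slides in the channel with 2 mm play a side, axes as the fixture. Origin: centre of its underside. A round green board (52 mm) lies on it at x -12, with a black lens, top 39 mm above the origin. Home, its front (x +55) meets the stop: origin at fixture x 30 mm. It starts 50 to 80 mm short of that.
- push_face (a point): On the carrier: middle of the flat rear face of its upright push wall (carrier x -55, y 0, z 16 mm; x points towards the stop). The wall is 46 mm wide and 10 mm thick, its top 32 mm above the carrier's underside.
- clamp (a joint): Angle of the one-piece steel clamp (lever and arm), hinged parallel to fixture x. 0: open, lever leaning 0.55 rad to +y, away from the channel, arm raised. Grows as the lever is pushed to -y. A spring drives it away from about 0.5 rad (lever upright) to either end; about 3 N at the knob push it over. At about 1.1 it is shut, rubber foot pressing on the carrier; with no carrier it stops at 1.15.
- clamp_hinge (a point): Centre of the clamp's hinge, at fixture x 60, y 66, z 55 mm; axes as the fixture. Its steel bracket spans fixture x 44 to 76, y 49 to 83 mm, up to 64 mm above the bench; a thin spring beside it reaches x 87. The open arm points up and over the channel, its top about 125 mm above the bench.
- clamp_knob (a point): Centre of the black ball, 22 mm across, on the end of the clamp's lever, 80 mm from the hinge; the rod is 10 mm thick. Open, it lies at fixture x 60, y 108, z 123 mm; upright at z 135 mm; shut at x 60, y 24, z 123 mm.
- dome_cover: Bystander: loose white flanged cover, flange 110 mm across, 50 mm high. Origin at the centre of its underside.
- spare_lens: Bystander: loose black lens barrel, 28 mm across, 32 mm high. Origin at the centre of its underside.
- screw_tub: Bystander: small open aluminium tub, 44 mm across, 22 mm high. Origin at the centre of its underside.
- driver: Bystander: loose grey screwdriver about 150 mm long, lying along its own x axis. Origin near its middle, on the bench.

How it is judged:
On the way, in this order (a step that is already met when the one before it is completed fails the run):
1. the carrier is pushed home against the end stop while the clamp is still open (x of carrier in the frame of fixture above 0.026 m and z of carrier in the frame of fixture below 0.015 m and angle between carrier's own z axis and vertical below 0.06 rad and value of joint clamp below 0.3 rad), for 0.2 s.
2. the clamp lever has snapped over and the foot is down on the carrier (value of joint clamp above 1.02 rad and x of carrier in the frame of fixture above 0.026 m), for 0.2 s.
At the end, for the whole second after the job is handed in: The carrier lies flat in the channel within 4 mm of the end stop, at rest, and the clamp is shut on it (joint between 1.02 and 1.135 rad) (all of step 2 and z of carrier in the frame of fixture below 0.015 m and angle between carrier's own z axis and vertical below 0.06 rad and value of joint clamp below 1.135 rad and linear speed of carrier below 0.01 m/s); the robot touches nothing.
It fails at once if the carrier is lifted more than 8 mm off the channel floor (z of carrier in the frame of fixture above 0.02 m).
It fails at once if the dome cover is moved more than 20 mm (distance of dome_cover from where it was at the start of the episode above 0.02 m).
It fails at once if the spare lens is moved more than 20 mm (distance of spare_lens from where it was at the start of the episode above 0.02 m).
It fails at once if the screw tub is moved more than 20 mm (distance of screw_tub from where it was at the start of the episode above 0.02 m).
It fails at once if the driver is moved more than 20 mm (distance of driver from where it was at the start of the episode above 0.02 m).
It also fails if it takes over 48 s, if anything falls off the work surface, if the arm or the gripper's body presses on something with over 40 N, if the wrist force passes 120 N, or if a joint passes its speed limit or range.

## Working session

There is one attempt and no reset: what is moved stays moved. The work goes in short steps, Python scripts to look and compute and a tool call to move; the robot and the scene stay as the last step left them, time stands still between calls to the robot, and variables do not carry over. Pictures are saved under pics/ and viewed, about 8 in all and at most 12, crops included, and the job is handed in when it is done.

Besides the shell and the picture viewer there is one more tool, called after "Emit:" as name(argument=value, ...), one argument or row to a line, values as JSON. arm_command: Moves the arm, as the interface text tells. Its arguments: {"type":"object","properties":{"moves":{"type":"string"},"squeeze":{"type":"number"}},"required":["moves"]}

```bash
mkdir -p pics; ls
python3 - <<'E'
from plant import readout, vision
import cv2,numpy as np
s=readout.sense()
print(s['time_s'],np.round(s['ee_pos'],4),np.round(s['eef_rot'],3).tolist(),s['wrist_force'],s['opening'])
for n in('scene','top'):
    v=vision.snapshot(n); cv2.imwrite(f'pics/{n}0.png',v['color'][:,:,::-1]); np.savez(f'{n}0.npz',**v)
    print(n,np.round(v['camera_matrix'],1).tolist(),np.round(v['eye'],3),np.round(v['orientation'],3).tolist(),[k for k in v])
E
```

```text
pics
0.0 [0.1904 0.5947 0.2629] [[-0.952, 0.305, -0.0], [0.305, 0.952, -0.002], [-0.0, -0.002, -1.0]] [-0.53066913 -0.54334397 -0.15989853] 0.0882839957144674
scene [[351.0, 0.0, 253.3], [0.0, 351.0, 194.3], [0.0, 0.0, 1.0]] [0.901 0.096 0.661] [[-0.315, -0.803, 0.506], [0.949, -0.262, 0.174], [-0.007, 0.535, 0.845]] ['color', 'camera_matrix', 'eye', 'orientation']
top [[451.9, 0.0, 254.0], [0.0, 451.9, 186.7], [0.0, 0.0, 1.0]] [ 0.415 -0.011  1.025] [[0.009, 0.988, -0.155], [-1.0, 0.006, -0.022], [-0.021, 0.155, 0.988]] ['color', 'camera_matrix', 'eye', 'orientation']
```

View pics/scene0.png

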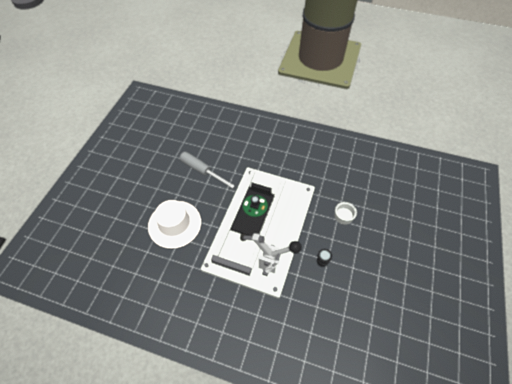

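View pics/top0.png

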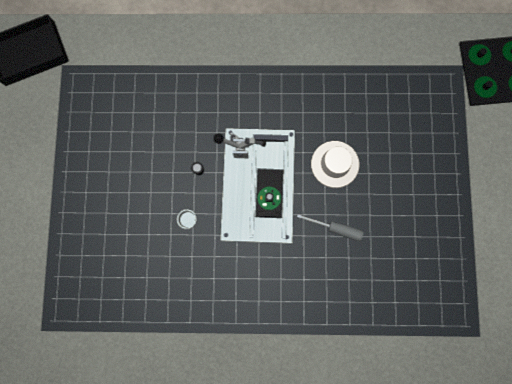

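The scene view shows the fixture at about (260,230), with the clamp knob at (295,247). In the top view the plate corners are near (225,128), (294,130), (292,243) and (222,241). The carrier spans about (257-283, 169-217), the knob is at (219,138), the spare lens at (197,168), the dome at (336,163), and the driver tip at (299,215).

```bash
cat > h.py <<'E'
import numpy as np,cv2
def ray(v,px,z):
    K=v['camera_matrix'];px=np.atleast_2d(px).astype(float)
    d=np.c_[(px[:,0]-K[0,2])/K[0,0],-(px[:,1]-K[1,2])/K[1,1],-np.ones(len(px))]@v['orientation'].T
    return v['eye']+d*((z-v['eye'][2])/d[:,2])[:,None]
def proj(v,P):
    c=(np.atleast_2d(P)-v['eye'])@v['orientation'];K=v['camera_matrix']
    return np.c_[K[0,0]*c[:,0]/-c[:,2]+K[0,2],K[1,1]*-c[:,1]/-c[:,2]+K[1,2]]
E
python3 - <<'E'
from h import *
v=np.load('top0.npz');c=v['color']
g=cv2.cvtColor(c,cv2.COLOR_RGB2GRAY)
m=(g>150).astype(np.uint8);m[:, :215]=0;m[:,300:]=0;m[:120]=0;m[250:]=0
m=cv2.morphologyEx(m,cv2.MORPH_OPEN,np.ones((5,5)))
cs,_=cv2.findContours(m,cv2.RETR_EXTERNAL,cv2.CHAIN_APPROX_NONE)
p=np.vstack([k[:,0] for k in cs if cv2.contourArea(k)>300])
W=ray(v,p,0.012)[:,:2]
(cx,cy),wh,a=cv2.minAreaRect((W*1000).astype(np.float32));print(cx,cy,wh,a)
b=cv2.boxPoints(((cx,cy),wh,a))/1000;print(b, proj(v,np.c_[b,[.012]*4]).round(1))
# green board: z = 12+12+~2
hsv=cv2.cvtColor(c,cv2.COLOR_RGB2HSV);gm=cv2.inRange(hsv,(45,80,30),(85,255,255));gm[:,:215]=0;gm[:,300:]=0
q=cv2.findNonZero(gm)[:,0]; (bx,by),r=cv2.minEnclosingCircle(q);print('board px',bx,by,r,ray(v,[bx,by],.026))
for n in('scene','top'):
    im=np.load(n+'0.npz')['color']
    k=im[150:300,200:360] if n=='scene' else im[120:250,170:310]
    cv2.imwrite(f'pics/c_{n}.png',cv2.resize(k[:,:,::-1],None,fx=5 if n=='scene' else 4.5,fy=4 if 0 else (5 if n=='scene' else 4.5),interpolation=cv2.INTER_CUBIC)[:600 if n!='scene' else 750])
E
python3 -c "
import cv2
a=cv2.imread('pics/c_scene.png');b=cv2.imread('pics/c_top.png')
a=cv2.resize(a,(400,375));b=cv2.resize(b,(400,375));cv2.imwrite('pics/c1.png',cv2.hconcat([a,b]))"
```

```text
571.615234375 3.5308151245117188 (160.3447723388672, 241.8218231201172) 88.54508972167969
[[ 0.4487077  -0.07354576]
 [ 0.6904516  -0.07968568]
 [ 0.69452274  0.08060739]
 [ 0.45277888  0.08674731]] [[291.9 242.5]
 [294.2 137. ]
 [224.9 135. ]
 [220.  240.1]]
board px 268.77484130859375 197.8391876220703 11.971589088439941 [[ 0.54675324 -0.02151045  0.026     ]]
```

View pics/c1.png

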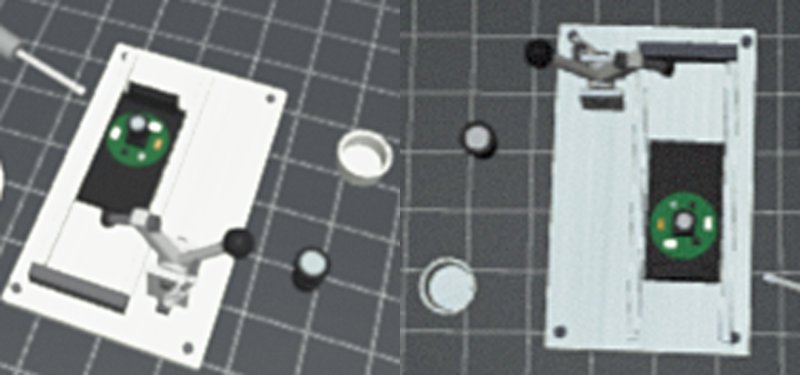

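The plate fit puts the fixture origin at about (0.595, -0.022) with a yaw of -1.45°. The crop shows the clear channel and the open clamp, and the board puts the carrier at fixture x ≈ -36 mm, about 66 mm short of home. Next I'll turn the tool to line up with the fixture and go behind the carrier.

Emit:
arm_command(
  moves="0 0 -5.4 0 0 0 1;0 0 -5.4 0 0 0 1;0 0 -5.5 0 0 0 1;0 0 0 -.0125 -.027 0 1;0 0 0 -.0125 -.027 0 1;0 0 0 -.0125 -.027 0 1;0 0 0 -.0125 -.027 0 1;0 0 0 -.0125 -.027 0 1;0 0 0 -.0125 -.027 0 1;0 0 0 -.0125 -.027 0 1",
  squeeze=20,
)

```text
time_s: 0.93
ee_pos: [0.2735, 0.4025, 0.2635]
eef_rot: [[-1.0, 0.025, -0.0], [0.025, 1.0, -0.001], [0.0, -0.001, -1.0]]
wrist_force: [0.4, 0.3, 1.1]
opening: 0.0235
```

Emit:
arm_command(
  moves="0 0 0 -.0125 -.027 0 1;0 0 0 -.0125 -.027 0 1;0 0 0 -.0125 -.027 0 1;0 0 0 -.0125 -.027 0 1;0 0 0 -.0125 -.027 0 1;0 0 0 -.0125 -.027 0 1;0 0 0 -.0125 -.027 0 1;0 0 0 -.0125 -.027 0 1;0 0 0 -.0125 -.027 0 1;0 0 0 -.0125 -.027 0 1",
)

```text
time_s: 1.77
ee_pos: [0.3916, 0.1295, 0.2636]
eef_rot: [[-1.0, 0.025, -0.0], [0.025, 1.0, -0.0], [0.0, -0.0, -1.0]]
wrist_force: [0.9, -0.2, -0.0]
opening: 0.0004
```

```bash
cat >> h.py <<'E'
O=np.array([.5951,-.0221]);ya=-.0254
R=np.array([[np.cos(ya),-np.sin(ya),0],[np.sin(ya),np.cos(ya),0],[0,0,1]])
def w2f(p): return R.T@(np.asarray(p)-[*O,0])
def f2w(p): return R@np.asarray(p)+[*O,0]
def st(goal=None):
    from plant import readout
    s=readout.sense();p=w2f(s['ee_pos']);Rt=R.T@s['eef_rot']
    print('t',round(s['time_s'],2),'tcp_f',p.round(4),'rot',Rt.round(3).tolist(),'F',np.round(s['wrist_force'],1),'op',round(s['opening'],4))
    if goal is not None: print('tool shift to goal',(Rt.T@(np.asarray(goal)-p)).round(4),'turn deg',np.degrees(cv2.Rodrigues(Rt.T@np.diag([-1.,1,-1]))[0].ravel()).round(2))
E
python3 -c "
from h import *
st([-.12,0,.12])"
```

```text
t 1.77 tcp_f [-0.2073  0.1464  0.2636] rot [[-1.0, -0.0, -0.0], [-0.0, 1.0, -0.0], [0.0, -0.0, -1.0]] F [ 0.9 -0.2 -0. ] op 0.0004
tool shift to goal [-0.0873 -0.1464  0.1436] turn deg [-0.01 -0.02  0.01]
```

Emit:
arm_command(
  moves="0 0 0 -.0145 -.024 .014 1;0 0 0 -.0145 -.024 .014 1;0 0 0 -.0145 -.024 .014 1;0 0 0 -.0145 -.024 .014 1;0 0 0 -.0145 -.024 .014 1;0 0 0 -.0145 -.024 .014 1;0 0 0 0 0 .02 1;0 0 0 0 0 .02 1;0 0 0 0 0 .02 1;0 0 0 0 0 0 1",
)

```text
time_s: 2.6
ee_pos: [0.473, -0.0153, 0.1169]
eef_rot: [[-1.0, 0.025, -0.006], [0.025, 1.0, -0.0], [0.006, -0.001, -1.0]]
wrist_force: [-0.3, 0.0, -0.1]
opening: 0.0004
```

Run:
```python
from h import *
from plant import vision
st([-.12,0,.053])
v=vision.snapshot('scene');w=vision.snapshot('top')
a=v['color'][110:310,170:370];b=w['color'][110:310,170:370]
cv2.imwrite('pics/c2.png',cv2.resize(cv2.hconcat([a,b])[:,:,::-1],(800,400),interpolation=cv2.INTER_CUBIC))
```

```text
t 2.6 tcp_f [-0.1223  0.0037  0.1169] rot [[-1.0, -0.0, -0.006], [-0.0, 1.0, -0.001], [0.006, -0.001, -1.0]] F [-0.3  0.  -0.1] op 0.0004
tool shift to goal [-0.0026 -0.0037  0.0639] turn deg [-0.03 -0.32  0.01]
```

View pics/c2.png

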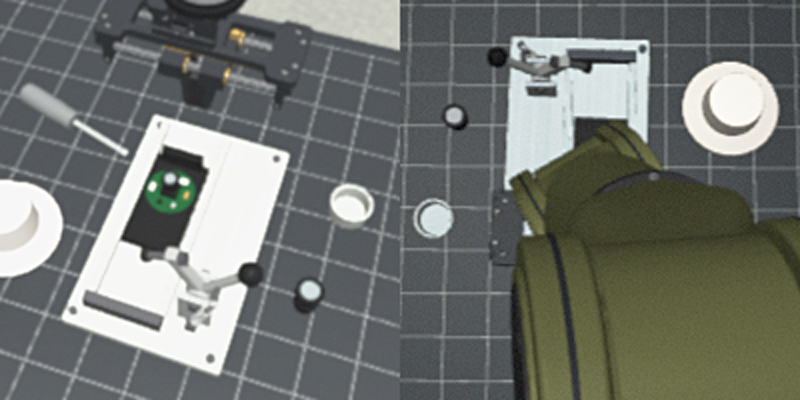

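The scene crop shows the closed fingers at about (200,105), behind the push wall at (185,155). The clamp is still open. Next I'll descend and push with small rows.

Emit:
arm_command(
  moves="0 0 0 -.001 -.002 .016 1;0 0 0 -.001 -.002 .016 1;0 0 0 0 0 .016 1;0 0 0 0 0 .015 1;0 0 0 0 0 0 1;0 0 0 -.004 0 0 1;0 0 0 -.004 0 0 1;0 0 0 -.004 0 0 1;0 0 0 -.004 0 0 1;0 0 0 -.004 0 0 1",
)

```text
time_s: 3.53
ee_pos: [0.4971, -0.0199, 0.0575]
eef_rot: [[-1.0, 0.026, 0.001], [0.026, 1.0, -0.0], [-0.001, -0.0, -1.0]]
wrist_force: [-1.8, -0.3, 1.4]
opening: 0.0006
```

```bash
python3 -c "
from h import *
st([-.034,0,.053])"
```

```text
t 3.53 tcp_f [-0.098  -0.0003  0.0575] rot [[-1.0, 0.0, 0.001], [0.0, 1.0, -0.0], [-0.001, -0.0, -1.0]] F [-1.8 -0.3  1.4] op 0.0006
tool shift to goal [-0.064   0.0003  0.0045] turn deg [-0.    0.03 -0.02]
```

Emit:
arm_command(
  moves="0 0 0 -.005 0 0 1;0 0 0 -.005 0 0 1;0 0 0 -.005 0 0 1;0 0 0 -.005 0 0 1;0 0 0 -.005 0 0 1;0 0 0 -.005 0 0 1;0 0 0 -.005 0 0 1;0 0 0 -.005 0 0 1;0 0 0 -.005 0 0 1;0 0 0 -.004 0 0 1",
)

```text
time_s: 4.37
ee_pos: [0.5464, -0.0209, 0.0567]
eef_rot: [[-1.0, 0.025, 0.001], [0.025, 1.0, 0.0], [-0.001, 0.0, -1.0]]
wrist_force: [-0.5, -0.7, -1.0]
opening: 0.0007
```

Emit:
arm_command(
  moves="0 0 0 -.002 0 0 1;0 0 0 -.002 0 0 1;0 0 0 -.002 0 0 1;0 0 0 -.002 0 0 1;0 0 0 -.002 0 0 1;0 0 0 -.002 0 0 1;0 0 0 0 0 0 1;0 0 0 0 0 0 1;0 0 0 0 0 0 1;0 0 0 0 0 0 1",
)

```text
time_s: 5.2
ee_pos: [0.5577, -0.0212, 0.0568]
eef_rot: [[-1.0, 0.025, 0.0], [0.025, 1.0, 0.0], [-0.0, 0.0, -1.0]]
wrist_force: [1.1, -0.2, -0.5]
opening: 0.0005
```

Run:
```python
from h import *
from plant import vision
st([-.034,0,.053])
v=vision.snapshot('scene')
cv2.imwrite('pics/c3.png',cv2.resize(v['color'][140:300,190:350,::-1],(600,600),interpolation=cv2.INTER_CUBIC))
```

```text
t 5.2 tcp_f [-0.0374 -0.      0.0568] rot [[-1.0, -0.0, 0.0], [-0.0, 1.0, 0.0], [-0.0, 0.0, -1.0]] F [ 1.1 -0.2 -0.5] op 0.0005
tool shift to goal [-0.0034  0.      0.0038] turn deg [0.01 0.03 0.01]
```

View pics/c3.png

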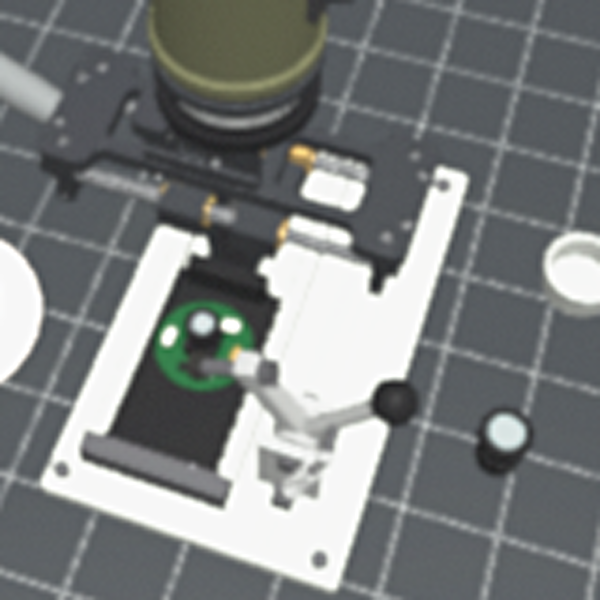

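The carrier is close to the stop bar at (160,460), and a sliver may remain. The clamp is still open. I'll press on gently until the force rises.

Emit:
arm_command(
  moves="0 0 0 -.001 0 0 1;0 0 0 -.001 0 0 1;0 0 0 -.001 0 0 1;0 0 0 -.001 0 0 1;0 0 0 -.001 0 0 1;0 0 0 0 0 0 1;0 0 0 0 0 0 1;0 0 0 0 0 0 1;0 0 0 0 0 0 1;0 0 0 0 0 0 1",
)

```text
time_s: 6.08
ee_pos: [0.5583, -0.0213, 0.0563]
eef_rot: [[-1.0, 0.025, -0.008], [0.025, 1.0, -0.001], [0.008, -0.001, -1.0]]
wrist_force: [-7.9, 1.3, 6.7]
opening: 0.0
```

```bash
python3 -c "
from h import *
st([-.034,0,.053])"
```

```text
t 6.08 tcp_f [-0.0368 -0.0001  0.0563] rot [[-1.0, -0.001, -0.008], [-0.001, 1.0, -0.001], [0.008, -0.001, -1.0]] F [-7.9  1.3  6.7] op 0.0
tool shift to goal [-0.0028  0.0001  0.0033] turn deg [-0.07 -0.48  0.04]
```

Emit:
arm_command(
  moves="0 0 0 .005 0 0 1;0 0 0 .01 0 0 1;0 0 0 .01 0 0 1;0 0 0 0 0 -.03 1;0 0 0 0 0 -.03 1;0 0 0 0 0 -.03 1;0 0 0 0 0 -.03 1;0 0 0 0 0 -.03 1;0 0 0 0 0 -.03 1;0 0 0 0 0 0 1",
)

```text
time_s: 6.92
ee_pos: [0.5415, -0.0203, 0.2423]
eef_rot: [[-1.0, 0.026, 0.012], [0.026, 1.0, 0.001], [-0.012, 0.001, -1.0]]
wrist_force: [0.3, 0.1, 0.4]
opening: 0.0001
```

Emit:
arm_command(
  moves="0 0 0 -.006 .02 0 1;0 0 0 -.014 .02 0 1;0 0 0 -.014 .02 0 1;0 0 0 -.014 .02 0 1;0 0 0 -.014 .02 0 1;0 0 0 -.014 .02 0 1;0 0 0 -.014 .02 0 1;0 0 0 -.014 .02 0 1;0 0 0 -.014 0 0 1;0 0 0 0 0 0 1",
)

```text
time_s: 7.75
ee_pos: [0.6619, 0.1379, 0.2359]
eef_rot: [[-1.0, 0.024, 0.003], [0.024, 1.0, 0.001], [-0.003, 0.001, -1.0]]
wrist_force: [0.7, -1.1, 0.5]
opening: 0.0009
```

Run:
```python
from h import *
from plant import vision
st([.058,.155,.14])
v=vision.snapshot('scene');w=vision.snapshot('top')
for n,u in(('s',v),('t',w)):
    hsv=cv2.cvtColor(u['color'],cv2.COLOR_RGB2HSV);gm=cv2.inRange(hsv,(45,80,30),(85,255,255))
    gm[:140]=0;gm[300:]=0;gm[:,:180]=0;gm[:,360:]=0
    q=cv2.findNonZero(gm)
    if q is not None:
        (x,y),r=cv2.minEnclosingCircle(q[:,0]);print(n,x,y,r,w2f(ray(u,[x,y],.026)[0]))
for f in('scene0.npz',):
    u=np.load(f);hsv=cv2.cvtColor(u['color'],cv2.COLOR_RGB2HSV);gm=cv2.inRange(hsv,(45,80,30),(85,255,255));gm[:140]=0;gm[300:]=0;gm[:,:180]=0;gm[:,360:]=0
    (x,y),r=cv2.minEnclosingCircle(cv2.findNonZero(gm)[:,0]);print('before',x,y,r,w2f(ray(u,[x,y],.026)[0]))
a=v['color'][140:300,190:350];b=w['color'][110:270,170:330]
cv2.imwrite('pics/c4.png',cv2.resize(cv2.hconcat([a,b])[:,:,::-1],(800,400),interpolation=cv2.INTER_CUBIC))
```

```text
t 7.75 tcp_f [0.0627 0.1616 0.2359] rot [[-1.0, -0.001, 0.003], [-0.001, 1.0, 0.001], [-0.003, 0.001, -1.0]] F [ 0.7 -1.1  0.5] op 0.0009
tool shift to goal [ 0.005  -0.0067  0.0958] turn deg [0.07 0.17 0.07]
s 244.0 232.0 13.341764450073242 [ 0.01664168 -0.00117267  0.026     ]
t 260.8582763671875 174.68504333496094 21.934537887573242 [0.00354318 0.0187029  0.026     ]
before 254.58163452148438 205.4897918701172 12.669629096984863 [-0.04855728 -0.00194448  0.026     ]
```

View pics/c4.png

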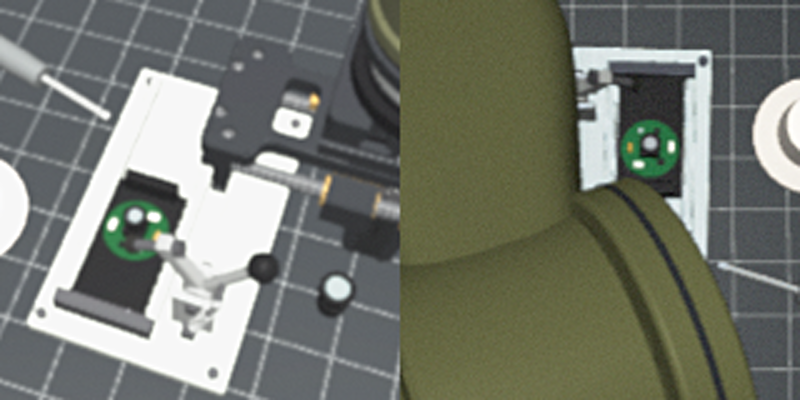

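The board now sits at fixture x ≈ 17 mm (18 expected when home), the top view shows the carrier's front meeting the stop bar, and the push force rose to 8 N, so it is home. The clamp is still open, with the knob at (262,267) in the scene crop. I'll lower the closed fingers outside the knob.

Emit:
arm_command(
  moves="0 0 0 .003 0 .016 1;0 0 0 .003 0 .016 1;0 0 0 0 0 .016 1;0 0 0 0 0 .016 1;0 0 0 0 0 .016 1;0 0 0 0 0 .014 1;0 0 0 0 0 0 1;0 0 0 0 -.003 0 1;0 0 0 0 -.003 0 1;0 0 0 0 0 0 1",
)

```text
time_s: 8.68
ee_pos: [0.6541, 0.129, 0.144]
eef_rot: [[-1.0, 0.027, 0.002], [0.027, 1.0, -0.001], [-0.002, -0.001, -1.0]]
wrist_force: [-0.2, -0.8, 0.2]
opening: 0.0001
```

Run:
```python
from h import *
from plant import vision
st([.057,.146,.14])
v=vision.snapshot('scene')
cv2.imwrite('pics/c5.png',cv2.resize(v['color'][160:300,210:350,::-1],(560,560),interpolation=cv2.INTER_CUBIC))
```

```text
t 8.68 tcp_f [0.0551 0.1525 0.144 ] rot [[-1.0, 0.002, 0.002], [0.002, 1.0, -0.001], [-0.002, -0.001, -1.0]] F [-0.2 -0.8  0.2] op 0.0001
tool shift to goal [-0.0019 -0.0065  0.004 ] turn deg [-0.03  0.11 -0.09]
```

View pics/c5.png

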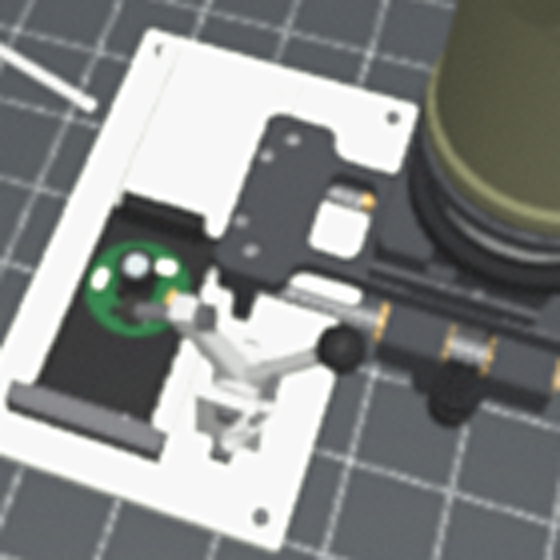

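The fingers at (452,395) are beyond the knob at (342,348), on the +y side and in line with it. I'll lower a few mm more and push towards -y.

Emit:
arm_command(
  moves="0 0 0 -.001 -.003 .003 1;0 0 0 -.001 -.003 .003 1;0 0 0 0 -.004 0 1;0 0 0 0 -.004 0 1;0 0 0 0 -.004 0 1;0 0 0 0 -.004 0 1;0 0 0 0 -.004 0 1;0 0 0 0 -.004 0 1;0 0 0 0 -.004 0 1;0 0 0 0 -.004 0 1",
)

```text
time_s: 9.57
ee_pos: [0.6557, 0.0969, 0.1386]
eef_rot: [[-1.0, 0.022, 0.004], [0.022, 1.0, 0.007], [-0.004, 0.007, -1.0]]
wrist_force: [0.6, 5.1, 3.7]
opening: 0.0007
```

Emit:
arm_command(
  moves="0 0 0 0 -.004 0 1;0 0 0 0 -.004 0 1;0 0 0 0 -.004 0 1;0 0 0 0 -.004 0 1;0 0 0 0 -.004 0 1;0 0 0 0 -.004 0 1;0 0 0 0 0 0 1;0 0 0 0 0 0 1;0 0 0 0 0 0 1;0 0 0 0 0 0 1",
)

```text
time_s: 10.4
ee_pos: [0.6537, 0.0685, 0.1366]
eef_rot: [[-1.0, 0.025, -0.0], [0.025, 1.0, 0.0], [0.0, 0.0, -1.0]]
wrist_force: [0.2, 0.5, -0.3]
opening: 0.0005
```

Run:
```python
from h import *
from plant import vision
st([.057,.08,.14])
v=vision.snapshot('scene')
cv2.imwrite('pics/c6.png',cv2.resize(v['color'][160:300,210:350,::-1],(560,560),interpolation=cv2.INTER_CUBIC))
```

```text
t 10.4 tcp_f [0.0563 0.0921 0.1366] rot [[-1.0, -0.0, -0.0], [-0.0, 1.0, 0.0], [0.0, 0.0, -1.0]] F [ 0.2  0.5 -0.3] op 0.0005
tool shift to goal [-0.0007 -0.0121 -0.0034] turn deg [ 0.01 -0.02  0.02]
```

View pics/c6.png

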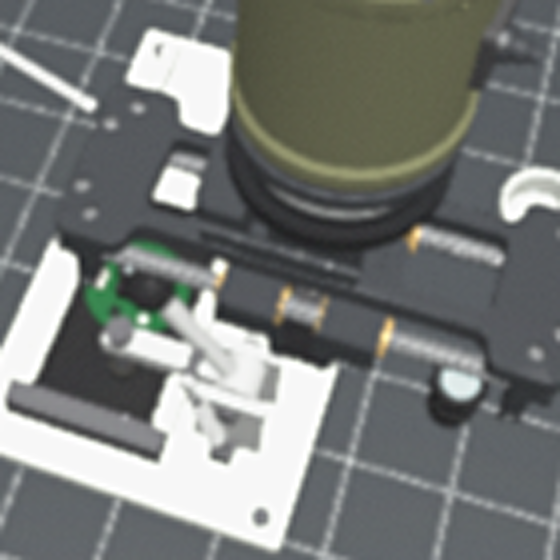

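The lever has gone over: the arm is down with its foot on the carrier at about (120,350), and the force is back near zero. I'll back off towards +y and then go up.

Emit:
arm_command(
  moves="0 0 0 0 .008 0 1;0 0 0 0 .01 0 1;0 0 0 0 .01 -.01 1;0 0 0 0 .01 -.03 1;0 0 0 0 .02 -.03 1;0 0 0 0 .02 -.03 1;0 0 0 0 .02 -.03 1;0 0 0 .01 .03 -.01 1;0 0 0 .01 .03 0 1;0 0 0 .01 .03 0 1",
)

```text
time_s: 11.28
ee_pos: [0.6281, 0.2605, 0.2793]
eef_rot: [[-1.0, 0.024, 0.003], [0.024, 1.0, 0.003], [-0.003, 0.003, -1.0]]
wrist_force: [-0.3, 0.2, -0.8]
opening: 0.0003
```

Emit:
arm_command(
  moves="0 0 0 .015 .03 0 1;0 0 0 .015 .03 0 1;0 0 0 .015 .03 0 1;0 0 0 .015 .03 0 1;0 0 0 .015 .03 0 1;0 0 0 .015 .03 0 1;0 0 0 .015 .03 0 1;0 0 0 0 0 0 1;0 0 0 0 0 0 1;0 0 0 0 0 0 1",
)

```text
time_s: 12.12
ee_pos: [0.5284, 0.4703, 0.2772]
eef_rot: [[-1.0, 0.024, 0.001], [0.024, 1.0, -0.0], [-0.001, -0.0, -1.0]]
wrist_force: [0.4, -0.1, -0.2]
opening: 0.0003
```

Run:
```python
from h import *
from plant import vision
st()
v=vision.snapshot('scene');w=vision.snapshot('top')
hinge=f2w([.058,.066,.055])
for a in (1.02,1.1,1.15):
    k=f2w([.058,.066+.08*np.sin(.55-a),.055+.08*np.cos(.55-a)]);print('knob px',a,proj(v,k).round(1),proj(w,k).round(1))
a=v['color'][140:300,190:350];b=w['color'][110:270,170:330]
cv2.imwrite('pics/c7.png',cv2.resize(cv2.hconcat([a,b])[:,:,::-1],(800,400),interpolation=cv2.INTER_CUBIC))
for n,u in(('scene0',v),('top0',w)):
    d=cv2.absdiff(np.load(n+'.npz')['color'],u['color']).max(2)>60
    _,_,s,c=cv2.connectedComponentsWithStats(d.astype(np.uint8))
    print(n,[(x[:5].tolist()) for x in s[1:] if x[4]>15])
```

```text
t 12.12 tcp_f [-0.0792  0.4906  0.2772] rot [[-1.0, -0.002, 0.001], [-0.002, 1.0, -0.0], [-0.001, -0.0, -1.0]] F [ 0.4 -0.1 -0.2] op 0.0003
knob px 1.02 [[250.8 232. ]] [[256.  139.5]]
knob px 1.1 [[247.7 231.8]] [[258.8 140. ]]
knob px 1.15 [[245.9 231.8]] [[260.4 140.3]]
scene0 [[239, 182, 36, 38, 795], [218, 222, 47, 45, 839], [241, 223, 6, 5, 20], [248, 222, 9, 10, 32], [254, 233, 11, 11, 66], [278, 241, 21, 13, 137], [260, 261, 5, 10, 26]]
top0 [[214, 134, 9, 10, 41], [225, 134, 14, 13, 81], [244, 134, 7, 10, 32], [255, 136, 9, 3, 18], [245, 141, 39, 39, 794], [0, 158, 20, 48, 798], [255, 187, 28, 32, 760], [0, 339, 48, 45, 1032]]
```

View pics/c7.png

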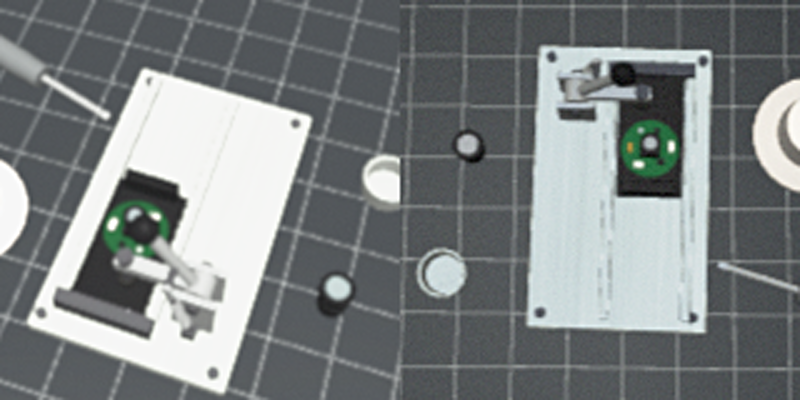

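The knob is at about (247,231) in the scene view and (259,140) in the top view, both matching a clamp angle of about 1.1 rad. The carrier still meets the stop, and the image differences show no bystander moved. I'll hand in.

```bash
python3 -c "
from plant import robot
print(robot.job_done())"
```

```text
the job is handed in; nothing more can be done
None
```

The carrier is home against the end stop and the clamp is snapped shut on it. I handed the job in at about 12 s of the 48 s allowed, and the hand-in gives no verdict.

- **Push:** I pushed the carrier about 65 mm from behind with the closed fingers until it stopped, with the contact force rising to about 8 N. I then pushed the clamp's knob past centre from its outer side; it snapped over, and the arm withdrew clear.
- **Carrier check:** After the push the board measured fixture x ≈ 17 mm, against 18 mm when home. In the last picture the carrier still meets the stop bar.
- **Clamp check:** The knob's pixels in both views match about 1.1 rad.
- **Bystanders and arm:** The before/after picture differences show no loose thing moved. The wrist force is near zero, so the arm touches nothing.
- **Small disagreement:** The finger position at home was about 3 mm short of what my fixture estimate predicted. I put this down to a fixture offset of 1–3 mm in x. I did not re-measure it.

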